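Clear the locating pin and present the converter module over its sockets

TASK

Draw the red-handled locating pin out of the circuit board in the orange fixture and leave it hanging by its collar in the notch in the fixture's front edge. Then fetch the converter module with the silver heat sink from the black tray, lift it over the rack of green boards, and stop with it level over the two sockets of the fixture's board, yellow-dot end to yellow-dot end, each pin straight above its hole and the tips within a centimetre of the sockets. Finish while still holding it there, steady and touching nothing, so that a colleague can check the pins before it goes in; never let it touch the fixture, and leave the rack and everything else as it is.

Things in the scene. Friction and masses are not known exactly. Their poses are not given: they have to be found in the camera images.
- fixture: Fixed fixture, left or right of the rack: orange frame 200 x 204 x 50 mm, 6 mm steel plate (top 46 mm above the bench, y = +-92 mm) and green board 130 x 150 mm (top at 53 mm). Origin on the bench under the bore, z up, x away from its front edge (x = -120 mm), which has the notch. Closed toggle clamps on the rear edge: x 50 to 172, y = +-58, up to 90 mm high.
- notch (a point): Parking place of the pin's axis, level with the steel plate's top. The notch is a U cut in the plate's overhanging front edge, 13 mm wide, open towards the fixture's -x and widened at its mouth; its closed end is 9 mm behind this point (+x), its mouth 26 mm in front of it (-x). Fixture's axes. Below it is free space down to the bench.
- sockets (a point): Midway between the two black socket strips, level with their tops (61.5 mm above the bench, 8.5 mm above the board), straight above the upright bore (11.2 mm wide, through board and plate). The strips lie at x = -30 and +30 mm of the fixture, each 8 mm wide, 40 mm long in y, with five gold holes. Fixture's axes.
- board_dot (a point): Point level with the socket tops, above the yellow dot that is printed on the board beside the far socket strip, at (46, 14) mm from the point between the sockets.
- pin: Locating pin, loose, standing in the bore at the start; origin at its lower tip, z up its axis. Steel shank 10 mm across, 34 mm long with bevelled foot; steel collar 24 mm across, 4 mm thick, resting on the board; then a red round handle 16 mm across, 44 mm long. 82 mm in all, 50 to 80 g.
- pin_grip (a point): The place to hold the pin: on its axis, in the handle, 66 mm above its tip and 16 mm below its top.
- pin_collar (a point): Centre of the underside of the pin's collar, 34 mm above its tip: it rests on the board at the start and on the steel plate when parked.
- tray: Shallow black parts tray, fixed, 250 x 200 mm, rim 10 mm high, floor 4 mm thick, on the other side of the rack from the fixture. Origin under its centre.
- module: Power converter module, loose, on its pins in the tray: black case 72 x 44 x 12 mm, gold pins 6 mm long below, and a silver heat sink 48 mm long (x), 44 mm wide (y) with flat outer sides (y = +-22 mm) from 18 to 46 mm above the pin tips. 46 mm high in all, 130 to 250 g. Origin under its centre at pin-tip level; z up, x along it towards the yellow-dot end.
- module_grip (a point): Centre of the module's heat sink, 32 mm above the pin tips: the place to hold it, 44 mm across its y. Same axes as the module.
- module_pins (a point): Centre of the module's pin tips, on its underside. The pins stand in two rows at x = -30 and +30 mm of the module, like the socket holes.
- module_dot (a point): Point at the level of the pin tips that belongs over the board_dot point: (46, 14) mm from the centre of the pins, towards the end of the module that carries the yellow dot (the dot itself is on the case, beside the heat sink).
- rack: Black slotted rack, fixed, 260 mm long (x) and 78 mm wide (y), with six green circuit boards standing in it; their tops are 126 mm above the bench. Origin on the bench under its centre. It stands between tray and fixture.
- transformer: Small transformer with yellow winding, loose, in the tray beside the module, 38 x 34 x 33 mm. Leave alone.
- screwdriver: Red-handled screwdriver lying on the bench, loose, 190 mm long. Leave alone.
- tape_roll: Roll of amber tape lying flat, loose, 90 mm across, 19 mm high. Leave alone.
- bin: Small open black bin with components, loose, 110 x 75 x 50 mm. Leave alone.
- capacitor: Dark blue can capacitor standing upright in the tray, loose, 25 mm across, 40 mm high. Leave alone.

How it is judged (in metres and radians):
On the way, in this order (a step that is already met when the one before it is completed fails the run):
1. the pin hangs by its collar in the notch, let go and at rest (x of pin_collar in the frame of notch between -0.014 and 0.01 m and y of pin_collar in the frame of notch between -0.004 and 0.004 m and z of pin_collar in the frame of notch between -0.003 and 0.003 m and angle between pin_collar's own z axis and vertical below 0.12 rad and contact force between the fingers and pin below 0.1 N and linear speed of pin below 0.02 m/s), for 0.2 s.
2. the held module passes over the rack, its pins above the boards' tops (z of module_pins in the frame of rack above 0.126 m and x of module_pins in the frame of rack between -0.17 and 0.17 m and y of module_pins in the frame of rack between -0.045 and 0.045 m and contact force between the fingers and module above 0.5 N), for 0.05 s.
At the end, for the whole second after the job is handed in: The pin hangs free in the notch: collar within 3 mm of the plate, axis within 4 mm of the notch's centre line, upright. The gripped module is still, level within 4 degrees, pin tips 1.5 to 13 mm above the sockets, centred within 4 mm, dot points within 7 mm, touching neither fixture nor pin (all of step 1 and z of module_pins in the frame of sockets between 0.0015 and 0.013 m and horizontal distance between module_pins and sockets below 0.004 m and horizontal distance between module_dot and board_dot below 0.007 m and angle between module_pins's own z axis and vertical below 0.07 rad and contact force between module and fixture below 0.05 N and contact force between module and pin below 0.05 N and contact force between the fingers and module above 1 N and linear speed of module below 0.02 m/s); the arm keeps its last pose, push and grip.
It fails at once if the rack of boards is knocked (over 1 N) (contact force between rack and anything else above 1 N).
It fails at once if the module touches the fixture (over 0.5 N) (contact force between module and fixture above 0.5 N).
It fails at once if a loose bystander (transformer, screwdriver, tape, bin, capacitor) is shifted by more than 20 mm (distance of any of transformer, screwdriver, tape_roll, bin, capacitor from where it was at the start of the episode above 0.02 m).
It also fails if it takes over 72 s, if anything falls off the work surface, if the arm or the gripper's body presses on something with over 40 N, if the wrist force passes 120 N, or if a joint passes its speed limit or range.

ROBOT

A 6-joint arm with a two-finger parallel gripper is mounted at the origin on the work surface. World frame = base frame: x ahead of the robot, y to its left, z up, the work surface at z = 0. Lengths are in m, angles in degrees, forces in N, time in s.
With the tool pointing down it reaches from about 0.325 to 0.85 m from the base axis. Payload 15.5 kg.
Tool frame: the origin (TCP) lies midway between the tips of the shut fingers; the grasp point (between the pads) lies 19 mm behind it; y points along the fingers, x is the direction in which the jaws open and shut, and the axes are right-handed (so a half turn about y gives the same grasp; the last joint's range is limited). The gripper opens to 91 mm and grips with 3 to 60 N. Pads are 32 mm wide; open, the fingers measure 118 mm over their backs; the gripper's body (76 mm by 178 mm) begins 60 mm behind the grasp point.
Start: joints at [-75.201, 28.281, 77.091, -0, 74.628, -5.472], TCP at [0.217, -0.586, 0.214] pointing down, gripper open.
Joint ranges: [-166.48, 166.48], [-47.26, 123.95], [12.59, 153.08], [-70.14, 250.14], [6.76, 159.57], [-176.63, 176.63]. Speed limits (degrees/s): [108.29, 108.29, 147.25, 172.46, 172.46, 172.46].

INTERFACE

Orientations are given as a 3x3 rotation matrix whose columns are the frame's x, y, z axes.
In Python, from bench import ctrl gives the robot as it stands. The module is installed in compiled form; this text tells all that it offers. Calls block until the motion is done:
- ctrl.goto(position, orientation): joint-space move of the TCP to a pose.
- ctrl.move_l(position, vel=0.15, ori=None, contact_N=None): straight line of the TCP; ori=None keeps the orientation; vel is the mean speed in m/s. With contact_N (N) it stops when the force on the tool has changed by that much, and returns True; else False.
- ctrl.movej(angles): joint-space move.
- ctrl.command_gripper(opening): opening from 0.0 (shut) to 1.0 (fully open); the grip force is fixed at half the most; returns when the fingers have stopped.
- ctrl.sleep(seconds).
- ctrl.ik(position, orientation): joint angles nearest the present ones, or None.
- ctrl.read_camera(name): name is "scene" or "top"; returns the picture (420x560x3 uint8, blue, green, red); there is no depth.
- ctrl.camera_params(name): a dict with "fx", "fy", "cx", "cy" (pixels), "pose" (4x4, takes a point from camera to world coordinates). Camera axes: x right, y up, looking along -z (the intrinsics and any distortion apply to the point x, -y, -z); pixel columns grow to the right and rows downward; lengths in m; the calibration is good to about 2 mm. A picture is of the moment at which its call begins. camera_params takes no time and is no camera call.
A pose or a line that the arm cannot do raises ctrl.MotionError and nothing moves.
- ctrl.sign_off(): hands the job in, once; it reports no verdict.
Readings, each from a call of its own:
- ctrl.current_t(): time.
- ctrl.current_q(): joint angles.
- ctrl.current_dq(): joint speeds.
- ctrl.current_effort(): joint torques, N m.
- ctrl.current_tool_pos(): TCP position.
- ctrl.current_eef_rot(): TCP orientation.
- ctrl.current_contact_force(): force on the tool from outside, world axes, zero at the start.
- ctrl.current_wrist_torque(): the same for the moment, N m.
- ctrl.current_grip_width(): opening from 0.0 (shut) to 1.0 (fully open).
Only numpy, scipy, OpenCV 4.12 (cv2) and the standard library are available. Lean on these libraries where they do the work, as an engineer would, in place of code of your own. Each camera call takes 0.05 s, during which the arm holds its last target.

## Working session

There is one attempt and no reset: what is moved stays moved. The work goes in short steps, each a Python script; the robot and the scene stay as the last script left them, time stands still between calls to the robot, and variables do not carry over. Pictures are saved under pics/ and viewed, and the job is handed in when it is done.

```bash
mkdir -p pics; ls; python3 - <<'E'
from bench import ctrl
import cv2
for n in("scene","top"):
    im=ctrl.read_camera(n); cv2.imwrite(f"pics/{n}0.png",im)
    p=ctrl.camera_params(n); print(n,p)
print(ctrl.current_t(),ctrl.current_tool_pos(),ctrl.current_eef_rot(),ctrl.current_contact_force())
E
```

```text
pics
scene {'fx': 459.41859163990404, 'fy': 459.41859163990404, 'cx': 276.88130265601274, 'cy': 212.5003120608319, 'pose': array([[-0.80254874, -0.33521993,  0.49350087,  1.19132397],
       [ 0.59651498, -0.43808206,  0.67249832,  0.85333939],
       [-0.00924096,  0.83409334,  0.55154592,  0.77487891],
       [ 0.        ,  0.        ,  0.        ,  1.        ]])}
top {'fx': 456.73209571801976, 'fy': 456.73209571801976, 'cx': 277.82592559182467, 'cy': 203.56935007816708, 'pose': array([[-0.08781841,  0.97431343, -0.20736749,  0.31632402],
       [-0.99611953, -0.08467783,  0.02399065,  0.02134504],
       [ 0.00581498,  0.20866962,  0.9779689 ,  1.37061535],
       [ 0.        ,  0.        ,  0.        ,  1.        ]])}
0.1 [ 0.21646124 -0.5859481   0.21339471] [[ 3.46495138e-01 -2.83767146e-04  9.38051725e-01]
 [-9.38051119e-01  1.07107211e-03  3.46495238e-01]
 [-1.10304500e-03 -9.99999386e-01  1.04933189e-04]] [-0.34661759  1.23733408 -0.38056707]
```

View pics.

View pics/scene0.png

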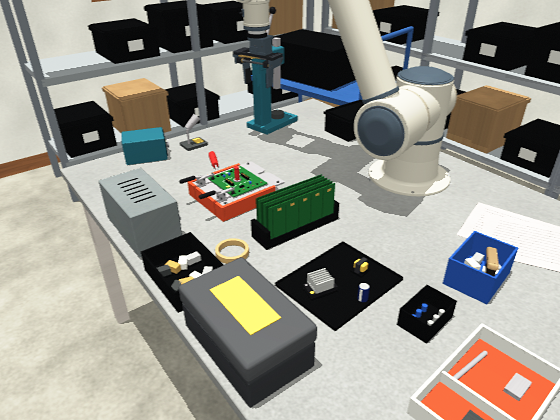

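View pics/top0.png

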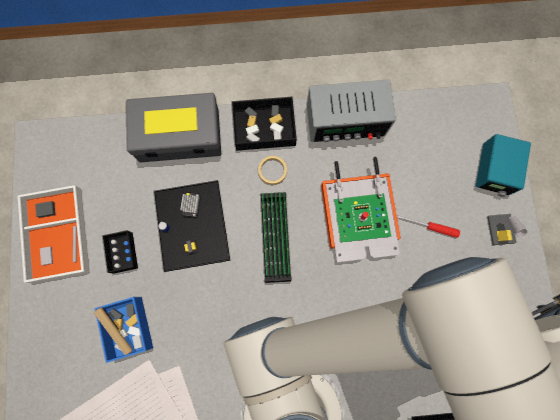

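```bash
python3 - <<'E'
import cv2
t=cv2.imread('pics/top0.png')
def crop(n,r0,r1,c0,c1,s,src):
    cv2.imwrite(n,cv2.resize(src[r0:r1,c0:c1],None,fx=s,fy=s,interpolation=cv2.INTER_CUBIC))
crop('pics/t_fix.png',150,270,310,470,5,t)
crop('pics/t_tray.png',175,275,145,235,6,t)
s=cv2.imread('pics/scene0.png')
crop('pics/s_fix.png',140,225,175,295,6,s)
crop('pics/s_tray.png',230,330,270,410,5,s)
E
```

```text
(no output)
```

View pics/t_fix.png

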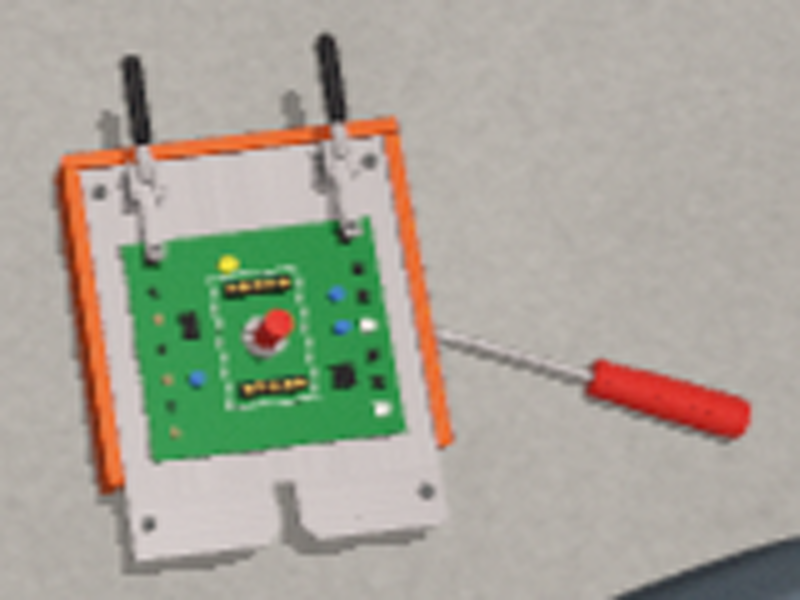

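View pics/t_tray.png

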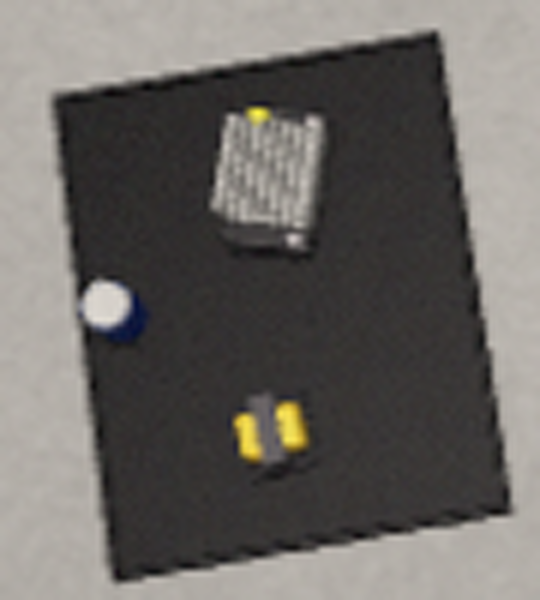

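View pics/s_fix.png

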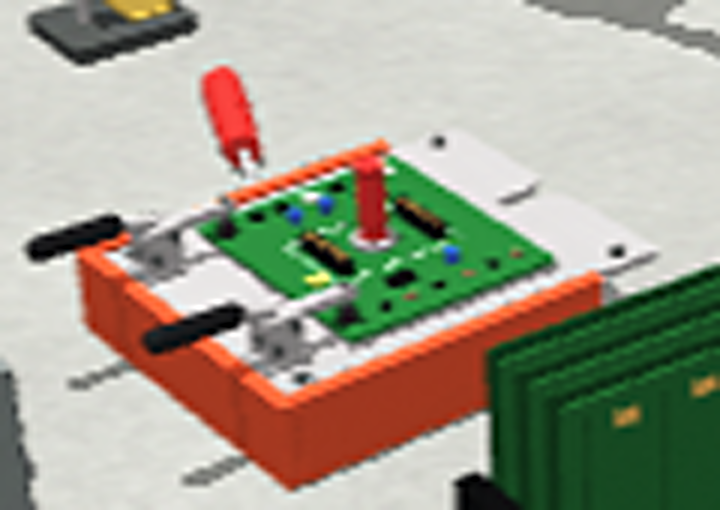

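View pics/s_tray.png

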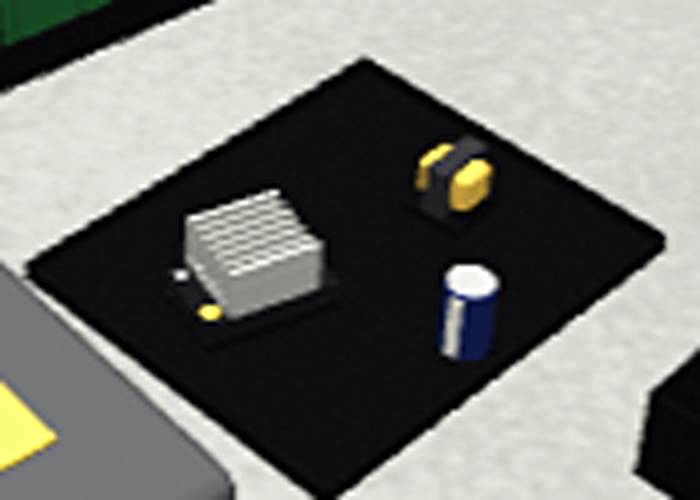

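```bash
cat > h.py <<'E'
import numpy as np, json
from scipy.optimize import least_squares
from bench import ctrl
P={n:ctrl.camera_params(n) for n in("scene","top")}
def proj(n,X):
    p=P[n]; T=np.linalg.inv(p['pose']); c=(T[:3,:3]@np.atleast_2d(X).T).T+T[:3,3]
    return np.c_[p['cx']+p['fx']*c[:,0]/-c[:,2], p['cy']+p['fy']*-c[:,1]/-c[:,2]]
def ray(n,uv,z):
    p=P[n]; d=p['pose'][:3,:3]@np.array([(uv[0]-p['cx'])/p['fx'],-(uv[1]-p['cy'])/p['fy'],-1]); o=p['pose'][:3,3]
    return o+d*(z-o[2])/d[2]
def px(uv,s,c0,r0): return ((uv[0]+.5)/s-.5+c0,(uv[1]+.5)/s-.5+r0)
def place(q,m):
    c,s=np.cos(q[2]),np.sin(q[2]); m=np.array(m,float)
    return np.c_[q[0]+c*m[:,0]-s*m[:,1],q[1]+s*m[:,0]+c*m[:,1],m[:,2]]
def fit(obs,q0,free=None):
    f=lambda q:np.concatenate([(proj(n,place(q,[m]))[0]-uv) for n,uv,m in obs])
    r=least_squares(f,q0,loss='soft_l1'); return r.x,r.fun.reshape(-1,2)
def R(yaw_jaw): # tool x along yaw_jaw, tool y down
    x=np.array([np.cos(yaw_jaw),np.sin(yaw_jaw),0]);y=np.array([0,0,-1.]);return np.c_[x,y,np.cross(x,y)]
E
cat > f1.py <<'E'
from h import *
T=lambda u,v:("top",px((u,v),5,310,150)); S=lambda u,v:("scene",px((u,v),6,175,140))
M=[(T(120,246),(65,75,53)),(T(370,217),(65,-75,53)),(T(406,433),(-65,-75,53)),(T(152,461),(-65,75,53)),
(T(257,288),(30,0,61.5)),(T(273,386),(-30,0,61.5)),(T(228,264),(46,14,53)),(T(137,560),(-120,92,46)),(T(443,523),(-120,-92,46)),(T(285,484),(-85,0,46)),(T(266,347),(0,0,55)),(T(278,322),(0,0,101)),
(S(317,280),(46,14,53)),(S(551,262),(-65,75,53)),(S(348,340),(65,75,53)),(S(198,228),(65,-75,53)),(S(393,152),(-65,-75,53)),(S(655,255),(-120,92,46)),(S(450,130),(-120,-92,46)),(S(328,253),(30,0,61.5)),(S(421,217),(-30,0,61.5)),(S(372,240),(0,0,57)),(S(368,160),(0,0,101))]
obs=[(n,uv,np.array(m)/1000) for (n,uv),m in M]
for sel in (None,'top','scene'):
    o=[x for x in obs if sel in(None,x[0])]
    q,r=fit(o,[.55,-.2,.1]); print(sel,q[:2].round(4),np.degrees(q[2]).round(2))
    if sel is None:
        for x,e in zip(o,r): print(x[0],(x[2]*1e3),e.round(2))
T=lambda u,v:("top",px((u,v),6,145,175)); S=lambda u,v:("scene",px((u,v),5,270,230))
M=[(T(229,112),(24,22,50)),(T(326,117),(24,-22,50)),(T(212,208),(-24,22,50)),(T(308,226),(-24,-22,50)),
(S(185,218),(24,-22,50)),(S(277,190),(-24,-22,50)),(S(323,242),(-24,22,50)),(S(231,277),(24,22,50))]
obs=[(n,uv,np.array(m)/1000) for (n,uv),m in M]
for sel in (None,'top','scene'):
    o=[x for x in obs if sel in(None,x[0])]
    q,r=fit(o,[.6,.2,0]); print('mod',sel,q[:2].round(4),np.degrees(q[2]).round(2))
    if sel is None:
        for x,e in zip(o,r): print(x[0],(x[2]*1e3),e.round(2))
print('dots',ray(*T(258,115),.022),ray(*S(210,312),.022))
c=[ray("top",uv,.126) for uv in((262,194),(286,193),(266,282),(290,281))];print('rack',np.round(c,3))
E
python3 f1.py
```

```text
None [ 0.5343 -0.2542] 1.59
top [65. 75. 53.] [ 0.22 -0.49]
top [ 65. -75.  53.] [ 0.22 -0.32]
top [-65. -75.  53.] [ 0.32 -0.34]
top [-65.  75.  53.] [ 0.13 -0.05]
top [30.   0.  61.5] [ 0.19 -0.81]
top [-30.    0.   61.5] [ 0.16 -0.3 ]
top [46. 14. 53.] [-0.05 -0.16]
top [-120.   92.   46.] [-0.29 -0.05]
top [-120.  -92.   46.] [1.25 0.02]
top [-85.   0.  46.] [-0.33 -0.5 ]
top [ 0.  0. 55.] [-0.45 -2.2 ]
top [  0.   0. 101.] [ 0.19 -0.13]
scene [46. 14. 53.] [0.07 0.2 ]
scene [-65.  75.  53.] [ 1.19 -0.43]
scene [65. 75. 53.] [0.69 0.12]
scene [ 65. -75.  53.] [-0.15 -0.05]
scene [-65. -75.  53.] [0.61 0.74]
scene [-120.   92.   46.] [ 0.78 -0.71]
scene [-120.  -92.   46.] [ 1.54 -0.25]
scene [30.   0.  61.5] [-0.11 -1.  ]
scene [-30.    0.   61.5] [ 0.03 -0.81]
scene [ 0.  0. 57.] [ 0.54 -0.53]
scene [  0.   0. 101.] [0.41 0.53]
top [ 0.5333 -0.2538] 1.61
scene [ 0.5362 -0.2541] 1.74
mod None [0.623  0.2496] -11.79
top [24. 22. 50.] [0.36 0.27]
top [ 24. -22.  50.] [-1.13  1.16]
top [-24.  22.  50.] [0.57 0.03]
top [-24. -22.  50.] [-0.64 -1.23]
scene [ 24. -22.  50.] [ 0.34 -0.09]
scene [-24. -22.  50.] [-0.5  -0.13]
scene [-24.  22.  50.] [-0.35  0.5 ]
scene [24. 22. 50.] [ 0.08 -0.51]
mod top [0.6233 0.249 ] -11.85
mod scene [0.623 0.25 ] -11.72
dots [0.65625626 0.25796822 0.022     ] [0.6550818  0.25714484 0.022     ]
rack [[ 0.611  0.033  0.126]
 [ 0.608 -0.035  0.126]
 [ 0.368  0.041  0.126]
 [ 0.365 -0.023  0.126]]
```

```bash
cat >> h.py <<'E'
FX=np.array([.5343,-.2542,np.radians(1.62)])
def fw(x,y,z): return place(FX,[(x/1e3,y/1e3,z/1e3)])[0]
RF=R(FX[2]+np.pi/2); RF2=R(FX[2]-np.pi/2)
def st(m=''): print(m,round(ctrl.current_t(),2),ctrl.current_tool_pos().round(4),'F',ctrl.current_contact_force().round(2),'w',round(ctrl.current_grip_width(),3))
E
python3 - <<'E'
from h import *
import cv2
for r in (RF,RF2): print(ctrl.ik(fw(0,0,160),r), ctrl.ik(place([.623,.2496,0],[(0,0,.2)])[0],R(np.radians(-11.8)+(np.pi/2 if r is RF else -np.pi/2))))
E
```

```text
[-3.12245035e+01  2.88346553e+01  8.56751164e+01 -2.54444375e-14
  6.54902282e+01 -1.22844504e+02] [ 1.67383039e+01  3.27717705e+01  7.09549540e+01 -2.54444375e-14
  7.62732755e+01 -6.14616961e+01]
[-3.12245035e+01  2.88346553e+01  8.56751164e+01 -2.54444375e-14
  6.54902282e+01  5.71554965e+01] [ 1.67383039e+01  3.27717705e+01  7.09549540e+01 -2.54444375e-14
  7.62732755e+01  1.18538304e+02]
```

```bash
python3 - <<'E'
from h import *
import cv2
ctrl.goto(fw(0,0,160),RF2); st('above')
ctrl.move_l(fw(0,0,66.5),vel=.12,contact_N=8); st('down')
ctrl.command_gripper(0.0); st('grip')
cv2.imwrite('pics/s1.png',ctrl.read_camera("scene")); 
t=ctrl.read_camera("top");cv2.imwrite('pics/t1.png',t)
s=cv2.imread('pics/s1.png');cv2.imwrite('pics/s1c.png',cv2.resize(s[120:230,170:300],None,fx=6,fy=5.4))
E
```

```text
above 1.79 [ 0.5341 -0.255   0.1601] F [ 0.48 -0.28 -0.08] w 1.002
down 2.72 [ 0.5347 -0.2545  0.0671] F [ 0.01  0.34 -0.12] w 1.0
grip 3.86 [ 0.5343 -0.2542  0.0665] F [ 0.27 -0.15  0.16] w 0.172
```

View pics/s1c.png

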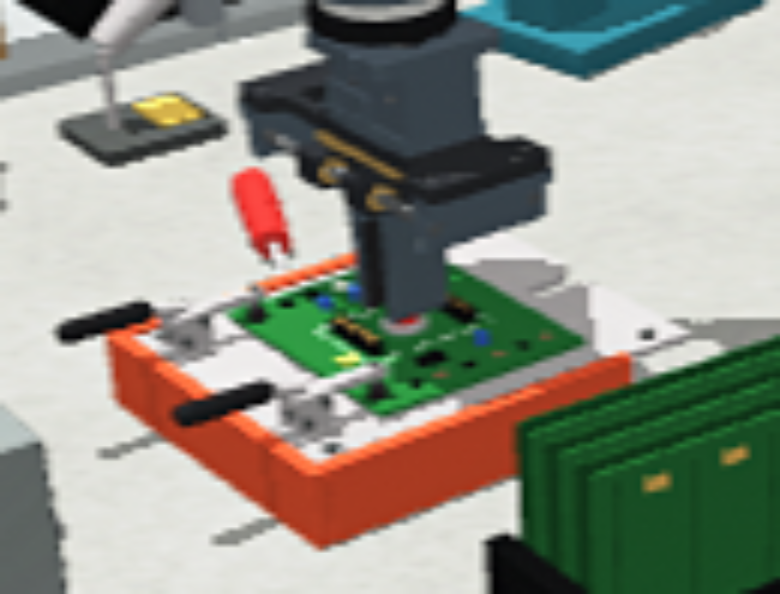

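The fingers hold the red handle (width 15.7 mm, right for 16 mm), with the collar seen still on the board at about (403,322) in the crop. There is no side load, so the bore position is right. Next I lift the pin and carry it to the notch.

```bash
python3 - <<'E'
from h import *
import cv2
ctrl.move_l(fw(0,0,66.5+48),vel=.08); st('lift')
ctrl.move_l(fw(-97,0,66.5+48),vel=.12); st('over notch')
ctrl.sleep(.3)
s=ctrl.read_camera("scene");cv2.imwrite('pics/s2c.png',cv2.resize(s[120:230,190:320],None,fx=6,fy=5.4,interpolation=cv2.INTER_CUBIC))
t=ctrl.read_camera("top");cv2.imwrite('pics/t2c.png',cv2.resize(t[150:270,310,470] if 0 else t[160:280,310:460],None,fx=5,fy=5,interpolation=cv2.INTER_CUBIC))
E
```

```text
lift 4.71 [ 0.5341 -0.2541  0.1143] F [-0.82  0.05 -0.03] w 0.166
over notch 5.67 [ 0.438  -0.2572  0.1145] F [-0.27 -0.06 -0.28] w 0.169
```

View pics/s2c.png

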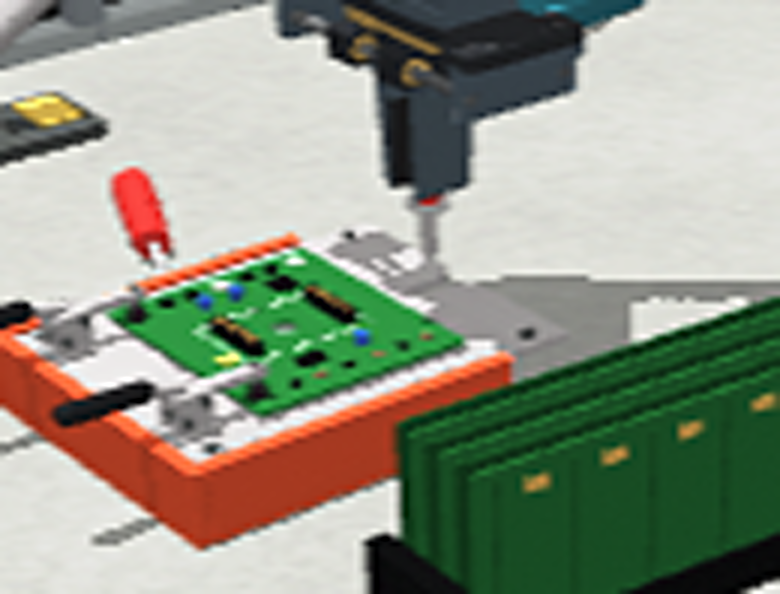

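View pics/t2c.png

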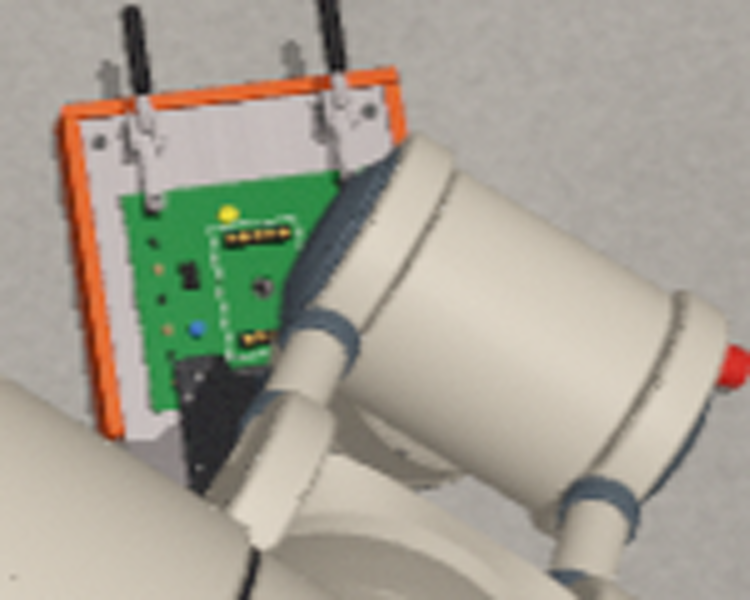

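The pin hangs straight in the grip, shank tip about (430,275) in the scene crop, and the empty bore shows at (263,288) in the top crop. Lowering it into the notch, with contact detection.

```bash
python3 - <<'E'
from h import *
import cv2
o=np.array([263,288]); u=px(o,5,310,160); p=ray("top",u,.053); print('bore',p)
r=ctrl.move_l(fw(-97,0,66.5+8),vel=.08,contact_N=5); st(('a',r))
if not r:
    r=ctrl.move_l(fw(-97,0,60.5),vel=.04,contact_N=5); st(('b',r))
    if not r: r=ctrl.move_l(fw(-97,0,58.5),vel=.01,contact_N=4); st(('c',r))
s=ctrl.read_camera("scene");cv2.imwrite('pics/s3c.png',cv2.resize(s[120:230,190:320],None,fx=6,fy=5.4,interpolation=cv2.INTER_CUBIC))
E
```

```text
bore [ 0.53353217 -0.25404785  0.053     ]
('a', False) 6.72 [ 0.4374 -0.257   0.0746] F [ 0.6   0.02 -0.98] w 0.172
('b', False) 7.22 [ 0.4372 -0.2569  0.0603] F [-0.16 -0.61  0.02] w 0.165
('c', True) 7.44 [ 0.4375 -0.2571  0.0594] F [-0.73  0.12  6.79] w 0.168
```

View pics/s3c.png

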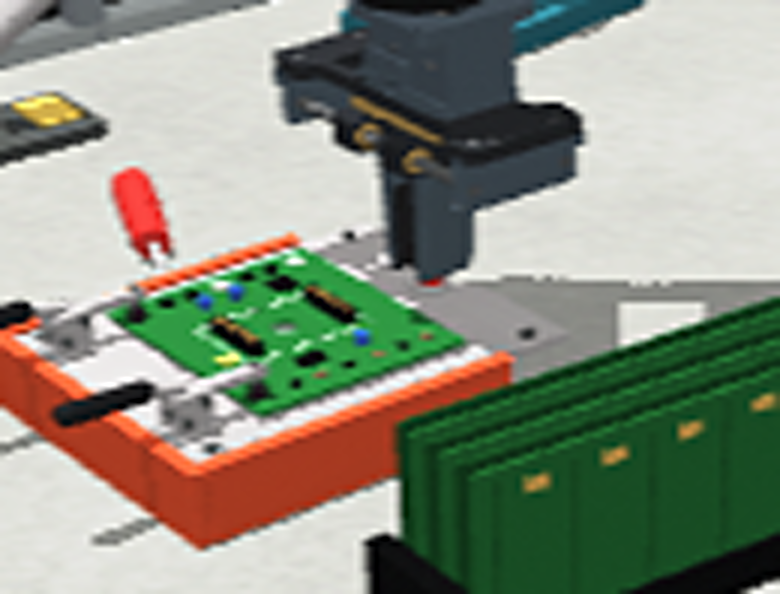

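```bash
python3 - <<'E'
from h import *
import cv2
ctrl.command_gripper(0.7); st('open')
ctrl.move_l(fw(-97,0,140),vel=.12); st('up')
RM=R(np.radians(-11.8)-np.pi/2)
ctrl.goto(fw(-60,20,220),RF2)
ctrl.goto([.623,.2496,.22],RM); st('over module')
ctrl.command_gripper(1.0); ctrl.sleep(.2)
s=ctrl.read_camera("scene");cv2.imwrite('pics/s4.png',s);cv2.imwrite('pics/s4c.png',cv2.resize(s[120:230,190:320],None,fx=6,fy=5.4,interpolation=cv2.INTER_CUBIC))
t=ctrl.read_camera("top");cv2.imwrite('pics/t4.png',t);cv2.imwrite('pics/t4c.png',cv2.resize(t[160:280,310:460],None,fx=5,fy=5,interpolation=cv2.INTER_CUBIC))
E
```

```text
open 8.36 [ 0.4371 -0.2568  0.0589] F [ 0.09 -0.1   0.46] w 0.702
up 9.18 [ 0.437  -0.2567  0.1395] F [ 0.15 -0.67 -0.26] w 0.701
over module 11.47 [0.6232 0.2485 0.2198] F [-0.17 -0.41 -0.78] w 0.697
```

View pics/s4c.png

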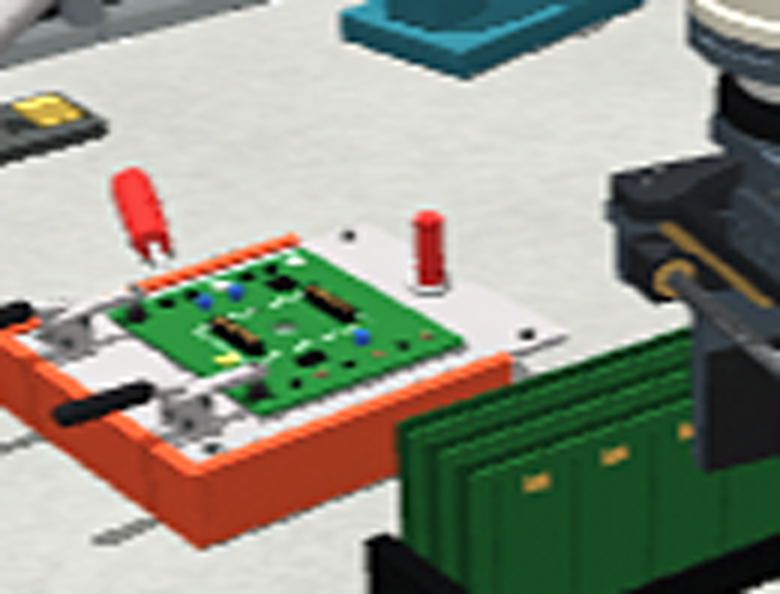

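View pics/t4c.png

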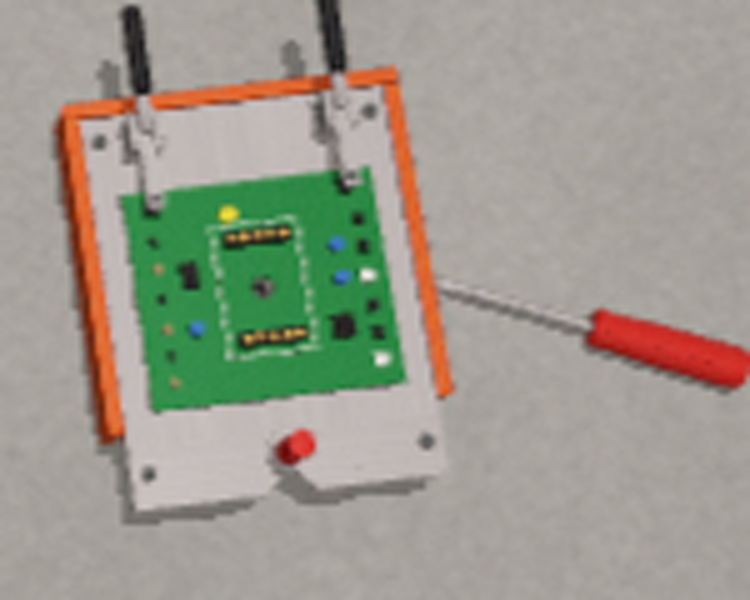

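View pics/s4.png

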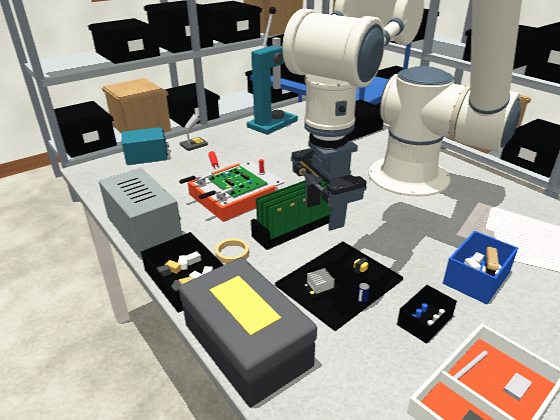

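Top crop: the red handle stands at (295,446), its shank in the slot and upright, with the collar on the plate at (430,288) in the scene crop. The bystanders haven't moved. Next I grasp the module.

```bash
python3 - <<'E'
from h import *
import cv2
print('pin top',ray("top",px((301,441),5,310,160),.094))
p=[.623,.2496]
r=ctrl.move_l(p+[.06],vel=.15,contact_N=8); st(('d1',r))
r=ctrl.move_l(p+[.0175],vel=.06,contact_N=6); st(('d2',r))
ctrl.command_gripper(0.0); st('grip')
ctrl.move_l(p+[.06],vel=.06); st('lift')
ctrl.sleep(.2)
st()
s=ctrl.read_camera("scene");cv2.imwrite('pics/s5c.png',cv2.resize(s[190:310,250:400],None,fx=5,fy=5,interpolation=cv2.INTER_CUBIC))
E
```

```text
pin top [ 0.43838808 -0.25572256  0.094     ]
('d1', False) 13.59 [0.6236 0.2498 0.0609] F [ 0.66 -0.01 -0.61] w 1.001
('d2', False) 14.45 [0.6232 0.2497 0.0177] F [-1.03 -0.5  -0.81] w 1.002
grip 15.23 [0.6231 0.2497 0.0175] F [-0.09  1.35  0.29] w 0.481
lift 16.09 [0.6228 0.2495 0.0597] F [ 0.76 -0.32 -2.39] w 0.478
 16.29 [0.6228 0.2495 0.0596] F [-0.29  0.63 -2.39] w 0.479
```

View pics/s5c.png

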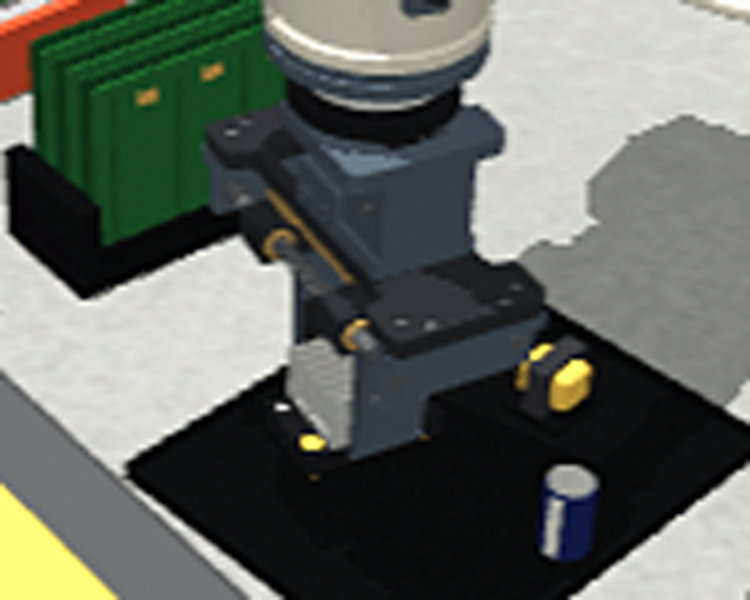

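Module gripped at 43.7 mm width, level, with a weight of about 2.4 N. Its yellow dot shows at (312,442) in the crop. Next I take it over the rack.

```bash
python3 - <<'E'
from h import *
import cv2
ctrl.move_l([.623,.2496,.19],vel=.15); st('up')
ctrl.move_l(fw(0,0,190),vel=.2,ori=RF2); st('over fixture')
ctrl.move_l(fw(0,0,120),vel=.1); ctrl.sleep(.5); st('hover')
s=ctrl.read_camera("scene");cv2.imwrite('pics/s6c.png',cv2.resize(s[110:220,170:300],None,fx=6,fy=5.4,interpolation=cv2.INTER_CUBIC))
cv2.imwrite('pics/s6.png',s)
t=ctrl.read_camera("top");cv2.imwrite('pics/t6.png',t);cv2.imwrite('pics/t6c.png',cv2.resize(t[160:280,310:460],None,fx=5,fy=5,interpolation=cv2.INTER_CUBIC))
E
```

```text
up 17.36 [0.6225 0.2494 0.189 ] F [-0.33  0.1  -2.22] w 0.483
over fixture 20.07 [ 0.5344 -0.2537  0.19  ] F [-0.31 -0.36 -2.84] w 0.482
hover 21.42 [ 0.5343 -0.2542  0.1201] F [-0.18 -1.16 -1.45] w 0.476
```

View pics/s6c.png

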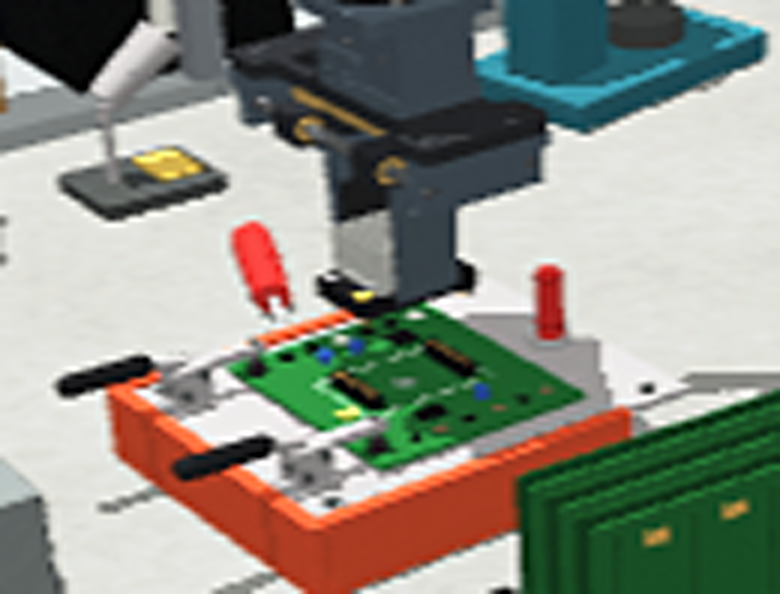

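View pics/t6c.png

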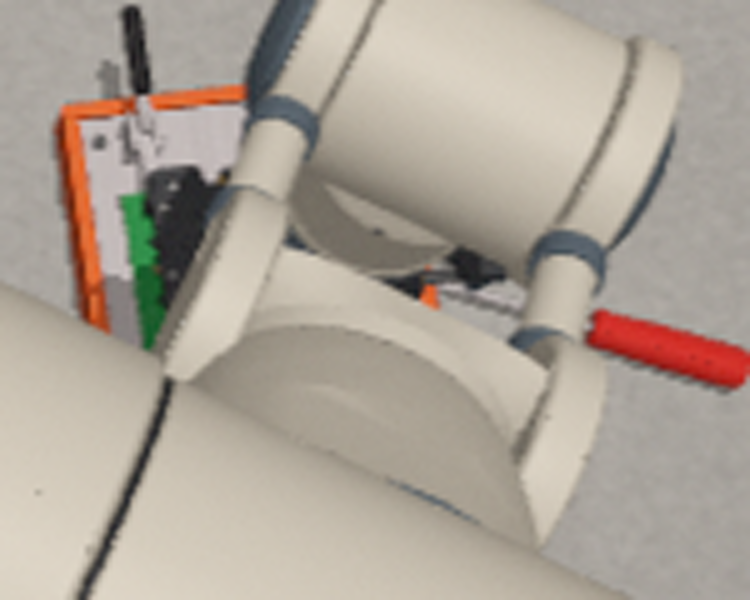

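The top view is blocked by the arm. In the scene view the module is level above the sockets, its yellow dot at (363,296) on the same side as the board's dot at (347,413). I'll measure the module in the grip on an enlarged crop.

```bash
python3 - <<'E'
from h import *
import cv2
s=cv2.imread('pics/s6.png');cv2.imwrite('pics/s6d.png',cv2.resize(s[145:185,215:260],None,fx=14,fy=14,interpolation=cv2.INTER_CUBIC))
m=np.array([(30,14.3,18),(36,22,18),(36,-22,18),(-36,22,18),(36,22,6),(-36,22,6),(36,-22,6),(24,22,18),(24,-22,18),(24,22,46)])/1e3
w=place(FX,m); w[:,2]+=.1201-.013
print(np.c_[m*1e3,((proj("scene",w)-[215,145]+.5)*14-.5)].round(1))
E
```

```text
[[ 30.   14.3  18.  221.4 277.8]
 [ 36.   22.   18.  217.8 298.7]
 [ 36.  -22.   18.  108.1 226.8]
 [-36.   22.   18.  488.8 203.1]
 [ 36.   22.    6.  221.4 347.8]
 [-36.   22.    6.  491.  251.4]
 [ 36.  -22.    6.  112.1 275.2]
 [ 24.   22.   18.  264.  282.5]
 [ 24.  -22.   18.  153.8 211.2]
 [ 24.   22.   46.  256.  166.6]]
```

View pics/s6d.png

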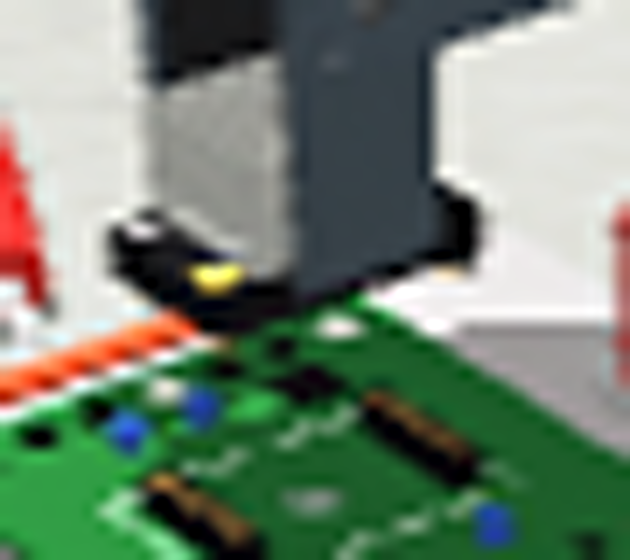

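Measured against predicted pixels, the module agrees to within 0.3 px at the dot (217,277 against 221,278), about 1 mm. Now lowering it to about 6 mm above the sockets.

```bash
python3 - <<'E'
from h import *
import cv2
r=ctrl.move_l(fw(0.3,0,95),vel=.06,contact_N=5)
r=r or ctrl.move_l(fw(0.3,0,81),vel=.03,contact_N=5); ctrl.sleep(.8); st(r)
s=np.mean([ctrl.read_camera("scene") for _ in range(4)],0).astype(np.uint8);cv2.imwrite('pics/s7.png',s);cv2.imwrite('pics/s7d.png',cv2.resize(s[150:200,210:270],None,fx=12,fy=12,interpolation=cv2.INTER_CUBIC))
m=np.array([(30,14.3,18),(36,22,18),(36,-22,18),(-36,22,18),(36,22,6),(-36,22,6),(36,-22,6),(24,22,18),(30,16,0)])/1e3
w=place(FX,m); w[:,2]+=.0675
print(np.c_[m*1e3,((proj("scene",w)-[210,150]+.5)*12-.5)].round(1))
m=np.array([(46,14,53),(30,20,61.5),(30,-20,61.5),(34,20,61.5),(-30,20,61.5)])/1e3
print(np.c_[m*1e3,((proj("scene",place(FX,m))-[210,150]+.5)*12-.5)].round(1))
E
```

```text
False 23.5 [ 0.5346 -0.2542  0.081 ] F [-0.12  0.39 -1.62] w 0.478
[[ 30.   14.3  18.  259.6 314.8]
 [ 36.   22.   18.  256.7 333.2]
 [ 36.  -22.   18.  163.9 269.7]
 [-36.   22.   18.  485.2 249. ]
 [ 36.   22.    6.  259.7 373.9]
 [-36.   22.    6.  487.1 289.1]
 [ 36.  -22.    6.  167.2 310. ]
 [ 24.   22.   18.  295.6 318.8]
 [ 30.   16.    0.  267.7 378. ]]
[[ 46.   14.   53.  215.6 442.9]
 [ 30.   20.   61.5 277.7 404. ]
 [ 30.  -20.   61.5 193.8 345.7]
 [ 34.   20.   61.5 264.8 408.9]
 [-30.   20.   61.5 466.2 332.9]]
```

View pics/s7d.png

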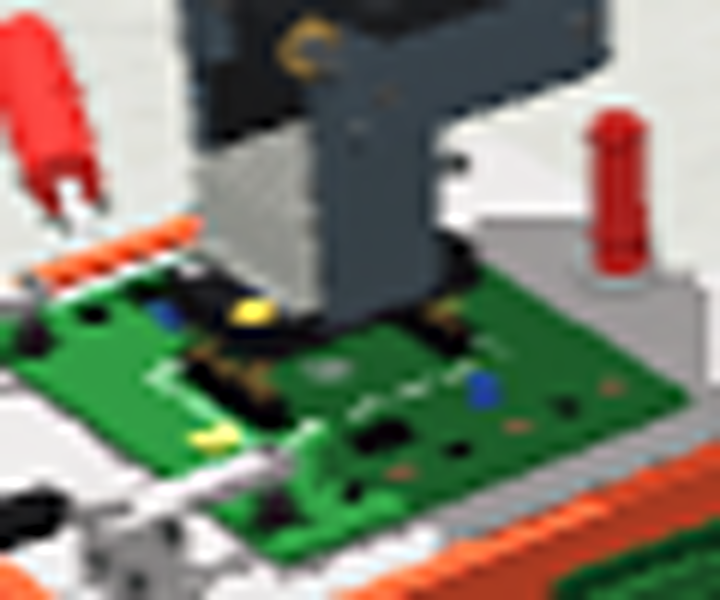

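```bash
python3 - <<'E'
from h import *
import cv2
s=cv2.imread('pics/s7.png').astype(float)
b,g,r=s[...,0],s[...,1],s[...,2]
w=np.clip((np.minimum(r,g)-b-60),0,None)
def cen(c0,c1,r0,r1):
    W=w[r0:r1,c0:c1]; y,x=np.mgrid[r0:r1,c0:c1]; print(W.round(0).astype(int)); return (W*x).sum()/W.sum(),(W*y).sum()/W.sum()
md=cen(227,236,172,180); bd=cen(223,233,183,191)
print(md,bd)
a=ray("scene",md,.0675+.018); c=ray("scene",bd,.053)
c_,s_=np.cos(FX[2]),np.sin(FX[2])
d=(a-c)[:2]; print('fixture-frame module dot - board dot (expect -16,~0.3)',(c_*d[0]+s_*d[1])*1e3,(-s_*d[0]+c_*d[1])*1e3)
# same dots at start, both cameras
for n,(m,bq) in {"top":((0,0),(0,0))}.items():
    t=cv2.imread('pics/t4.png').astype(float); t0=cv2.imread('pics/top0.png').astype(float)
    w=np.clip((np.minimum(t0[...,1],t0[...,2])-t0[...,0]-60),0,None)
    p1=cen(350,361,198,207);p=ray("top",p1,.053)[:2]-FX[:2]; print('top board dot in fixture',(c_*p[0]+s_*p[1])*1e3,(-s_*p[0]+c_*p[1])*1e3)
    p1=cen(184,192,190,197);p=ray("top",p1,.022)[:2]-[.623,.2496]; y=np.radians(-11.8); print('top mod dot in module',(np.cos(y)*p[0]+np.sin(y)*p[1])*1e3,(-np.sin(y)*p[0]+np.cos(y)*p[1])*1e3)
E
```

```text
[[ 0  0  0  0  0  0  0  0  0]
 [ 0  0  0  0  0  0  0  0  0]
 [ 0  0  0  0  0  0  0  0  0]
 [ 0  0  0 90 91 36  0  0  0]
 [ 0  0 17 79 78 17  0  0  0]
 [ 0  0  0  0  0  0  0  0  0]
 [ 0  0  0  0  0  0  0  0  0]
 [ 0  0  0  0  0  0  0  0  0]]
[[ 0  0  0  0  0  0  0  0  0  0]
 [ 0  0  0  0  0  0  0  0  0  0]
 [ 0  0  0  0  0 12  0  0  0  0]
 [ 0  0  0 72 52 55 54  0  0  0]
 [ 0  0  0  0 29 18  0  0  0  0]
 [ 0  0  0  0  0  0  0  0  0  0]
 [ 0  0  0  0  0  0  0  0  0  0]
 [ 0  0  0  0  0  0  0  0  0  0]]
(np.float64(230.63235294117646), np.float64(175.46813725490196)) (np.float64(227.41438356164383), np.float64(186.11986301369862))
fixture-frame module dot - board dot (expect -16,~0.3) -14.870320316593734 -0.5091851327686883
[[  0   0   0   0   0   0   0   0   0   0   0]
 [  0   0   0   0   0   0   0   0   0   0   0]
 [  0   0   0   0   0   0   0   0   0   0   0]
 [  0   0   0   0  11  70  27   0   0   0   0]
 [  0   0   0   0  88 102  98  40   0   0   0]
 [  0   0   0   0  93 102  95  17   0   0   0]
 [  0   0   0   0   0  49   0   0   0   0   0]
 [  0   0   0   0   0   0   0   0   0   0   0]
 [  0   0   0   0   0   0   0   0   0   0   0]]
top board dot in fixture 45.62797738941915 13.93590162058193
[[ 0  0  0  0  0  0  0  0]
 [ 0  0  0  0  0  0  0  0]
 [ 0  0  0  0  0  0  0  0]
 [ 0  0 24 87 85 17  0  0]
 [ 0  0  9 61 71 36  0  0]
 [ 0  0  0 22  0  0  0  0]
 [ 0  0  0  0  0  0  0  0]]
top mod dot in module 31.489184560881263 15.180264052159602
```

```bash
python3 - <<'E'
from h import *
import cv2
ctrl.move_l(fw(-0.5,0,81),vel=.01); ctrl.sleep(1.0); st('final'); print(ctrl.current_eef_rot().round(3), np.abs(ctrl.current_dq()).max())
s=ctrl.read_camera("scene");cv2.imwrite('pics/s8d.png',cv2.resize(s[140:200,200:280],None,fx=9,fy=9,interpolation=cv2.INTER_CUBIC)); cv2.imwrite('pics/s8.png',s)
E
```

```text
final 24.95 [ 0.5338 -0.2542  0.081 ] F [ 0.15  0.81 -2.36] w 0.481
[[ 0.028 -0.     1.   ]
 [-1.     0.     0.028]
 [-0.    -1.    -0.   ]] 0.09218769782261109
```

View pics/s8d.png

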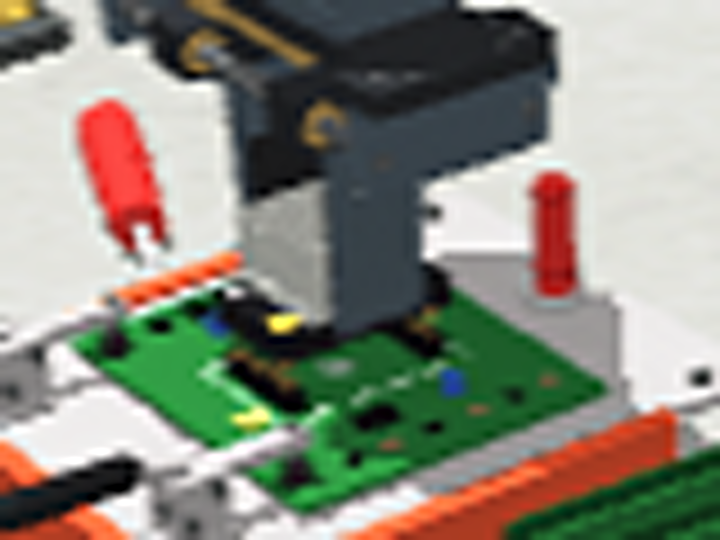

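View pics/s8.png

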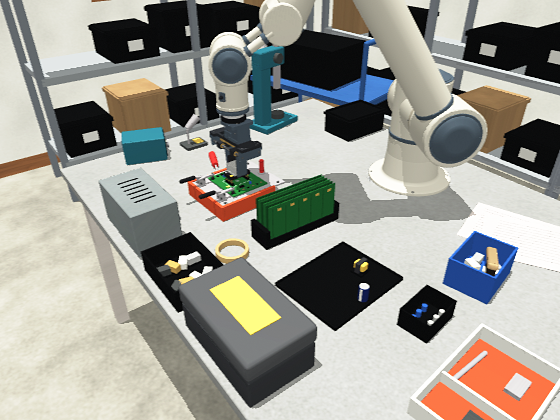

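The module is held level over the strips, its dot at (284,322) next to the board's dot at (251,417). The pin stands upright in the notch at (552,240), and nothing else has moved. Handing in.

```bash
python3 -c "
from bench import ctrl
ctrl.sign_off()"
```

```text
the job is handed in; nothing more can be done
```

I parked the pin in the notch and carried the module over the rack. I handed in with the module held still about 6 mm above the sockets, at about 25 s of the 72 s allowed.

- **Pin:** its collar touched the plate at the expected height (tool at 59.4 mm, expected 59.5 mm). Pictures after release show it upright in the notch.
- **Rack crossing:** I carried the module over the rack with its pin tips at about 176 mm, against 126 mm for the board tops.
- **Module at the end:** it was level and gripped at 43.8 mm (heat sink 44 mm). The only outside force was its weight, about 2.4 N, with no sign of contact.
- **Centring:** the last measurement from the dots put the module 1.1 mm too far along x and 0.5 mm off in y. I moved it back 0.8 mm in x, which should leave it within about 1 mm. I did not measure the dots again after that move.
- **Camera disagreement:** the two cameras differed by about 3 mm on the fixture's x position. I used a value between them, and the arm blocked the top view of the final pose, so only the scene camera backs the centring.
- **Bystanders:** none looked moved in the last picture.

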